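# Shut and secure the full coffee-pack bin

## Task

The low bin of coffee packs is full: with the fingertips, push its sliding hatch fully shut, and only then push its upright keeper flap over until it lies flat on the deck behind the hatch, so that the hatch cannot slide open again. Do not grip or lift anything, and leave the tall bin, which is still being filled, and the jar, cup and tape roll as they are.

Things in the scene. Friction and masses are not known exactly. Their poses are not given: they have to be found in the camera images.
- low: the low bin: fixed steel box, 160 (x) x 250 (y) x 100 high; origin at the centre of its underside. z up; x from its near long side (facing the robot at yaw 0) to the far one; y along it, from the decked half (-y, flat fixed deck, top at 100) to the open half (+y). A green hatch with an aluminium lip slides along y on top; an aluminium keeper flap is hinged on the near rim (sizes in mm)
- low_hatch (a joint): travel of the low bin's hatch, m: 0 = fully shut (against its stop at the bin's +y end), growing towards the bin's -y up to 0.115 = wide open. Slides with about 1.5 to 3 N and stays where it is left
- low_lip (a point): centre of the hatch's finger lip, the place to push: upright bar, 80 long (x), 10 thick (y), from the hatch's top (height 110) to 132. Axes as the bin's. The hatch is a plate 140 x 118 (y) x 8; the lip is 8 from its trailing (-y) edge. Hatch shut: this point is at (+10, +5) in the bin's x, y, height 121; it goes to -y as the hatch opens (sizes in mm)
- low_keeper (a joint): angle of the low bin's keeper flap, rad: 0 = folded flat over the deck (pointing to the bin's +x, against its stop), 1.57 = upright, up to 1.95 = leaning outwards. Stiff hinge (about 1 to 2 N at its free end), stays where it is left
- low_flap (a point): centre of the keeper flap, a plate 80 long, 40 wide (along the bin's y), 6 thick; 45 from its hinge axis, which its free end is 85 from. Own x from hinge to free end, y as the bin's, z out of the face that is on top when folded (facing the bin's -x when upright). Folded down, its top is at height 108, just behind the shut hatch (sizes in mm)
- low_hinge (a point): middle of the low bin's keeper hinge axis, fixed to the bin at (-86, -28) in its x, y, height 105; the axis runs along the bin's y (sizes in mm)
- tall: the tall bin: fixed steel box, 160 (x) x 250 (y) x 165 high; origin at the centre of its underside. z up; x from its near long side (facing the robot at yaw 0) to the far one; y along it, from the decked half (-y, flat fixed deck, top at 165) to the open half (+y). A green hatch with an aluminium lip slides along y on top; an aluminium keeper flap is hinged on the near rim (sizes in mm)
- tall_hatch (a joint): travel of the tall bin's hatch, m: 0 = fully shut (against its stop at the bin's +y end), growing towards the bin's -y up to 0.115 = wide open. Slides with about 1.5 to 3 N and stays where it is left
- tall_keeper (a joint): angle of the tall bin's keeper flap, rad: 0 = folded flat over the deck (pointing to the bin's +x, against its stop), 1.57 = upright, up to 1.95 = leaning outwards. Stiff hinge (about 1 to 2 N at its free end), stays where it is left
- jar_mid (a point): centre (55 above the table) of an amber glass jar, 68 in diameter, 110 high, standing near the bins; bystander (sizes in mm)
- cup_mid (a point): centre (40 above the table) of an open steel cup, 72 in diameter at the rim, 80 high; bystander (sizes in mm)
- tape_mid (a point): centre (22.5 above the table) of a roll of tape lying flat, 90 in diameter, 45 high; bystander (sizes in mm)

How it is judged (in metres and radians):
On the way, in this order (a step that is already met when the one before it is completed fails the run):
1. the low bin's hatch is fully shut while its keeper is still up (value of joint low_hatch below 0.004 m and value of joint low_keeper above 0.9 rad), for 0.2 s.
2. the low bin's keeper lies flat behind the shut hatch (value of joint low_hatch below 0.004 m and value of joint low_keeper below 0.1 rad), for 0.2 s.
At the end, for the whole second after the job is handed in: The low bin's hatch is within 4 mm of fully shut, its keeper within 0.1 rad of flat and at rest; the tall bin is still open with its keeper up, and jar, cup and tape roll stand within 20 mm of where they were (all of step 2 and velocity of joint low_keeper below 0.05 rad/s and value of joint tall_hatch above 0.04 m and value of joint tall_keeper above 1.3 rad and distance of each of jar_mid, cup_mid, tape_mid from where it was at the start of the episode below 0.02 m); the robot touches nothing.
It fails at once if the keeper is folded while the hatch is not shut (value of joint low_keeper below 0.9 rad and value of joint low_hatch above 0.008 m).
It fails at once if the hatch's lip is gripped between the fingers (contact force between the fingers and low_hatch above 1 N and y of the grasp point in the frame of low_lip between -0.005 and 0.005 m and x of the grasp point in the frame of low_lip between -0.045 and 0.045 m and z of the grasp point in the frame of low_lip below 0.026 m).
It fails at once if the keeper flap is gripped between the fingers (contact force between the fingers and low_keeper above 1 N and z of the grasp point in the frame of low_flap between -0.006 and 0.006 m and x of the grasp point in the frame of low_flap between -0.045 and 0.06 m and y of the grasp point in the frame of low_flap between -0.03 and 0.03 m).
It fails at once if the tall bin's hatch or keeper is pushed (contact force between the fingers and tall_hatch above 3 N or contact force between the fingers and tall_keeper above 3 N).
It fails at once if a bystander is moved, lifted or knocked over (distance of any of jar_mid, cup_mid, tape_mid from where it was at the start of the episode above 0.02 m or angle between any of jar_mid, cup_mid, tape_mid's own z axis and vertical above 0.3 rad).
It also fails if it takes over 58 s, if anything falls off the work surface, if the arm or the gripper's body presses on something with over 40 N, if the wrist force passes 120 N, or if a joint passes its speed limit or range.

## Robot

A 6-joint arm with a two-finger parallel gripper is mounted at the origin on the work surface. World frame = base frame: x ahead of the robot, y to its left, z up, the work surface at z = 0. Lengths are in m, angles in degrees, forces in N, time in s.
With the tool pointing down it reaches from about 0.375 to 0.975 m from the base axis. Payload 3.8 kg.
Tool frame: the origin (TCP) lies at the very end of the fingers, on their centre line; the grasp point (between the pads) lies 19 mm behind it; z points along the fingers, x is the direction in which the jaws open and shut, and the axes are right-handed (so a half turn about z gives the same grasp; the last joint's range is limited). The gripper opens to 85 mm and grips with 20 to 120 N. Pads are 22 mm wide; open, the fingers measure 114 mm over their backs; the gripper's body (76 mm by 85 mm) begins 54 mm behind the grasp point. The pads swing forward as they close: fully open they stand 13 mm farther back than shut.
Start: joints at [-67.431, 15.12, 91.902, -0, 72.978, -2.114], TCP at [0.282, -0.613, 0.21] pointing down, gripper open.
Joint ranges: [-150.88, 150.88], [-54.13, 125.18], [17.81, 147.31], [-75.09, 255.09], [0, 152.58], [-146.25, 146.25]. Speed limits (degrees/s): [147.25, 147.25, 180, 180, 180, 180].

## Interface

Orientations are given as [roll, pitch, yaw] about the fixed x, y, z axes, in that order (R = Rz(yaw) Ry(pitch) Rx(roll)).
In Python, from cell import r gives the robot as it stands. The module is installed in compiled form; this text tells all that it offers.
- The arm moves only by the tool move_arm, never from a script. Its argument "motion" is a list of rows, each a list of 3 entries, a list of its own where there are three numbers: the shift along the tool's x, y, z in m, then the turn, a rotation vector about the tool's x, y, z in rad, then the closure, from -1 (fully open) to 1 (shut), so that 0 is half open. In form: [[[dx, dy, dz], [wx, wy, wz], claw], ...]. A call has 1 to 8 rows; each row is the pose to reach, as a shift and turn from the pose commanded when the call began, along the tool's axes at that moment; what a row does not reach only later rows make up. A row lasts 1/12 s, in which the tool goes at most 41.7 mm and 7.16 degrees, less where a joint would pass 70% of its speed; a pose out of reach is approached as far as the arm can. A call with a gripper value outside its range is refused whole. The fingers move at their own pace and stop on an object; "grip_force" is the grip in N (left out, the last holds). Time passes only in rows, so rows that repeat a pose let the fingers close. It gives the time, the measured TCP pose, the force and the opening at its end, in the units of the state.
- r.get_state(): the state, without advancing time (a new reading comes with each control period).
- r.get_image(name): name is "scene" or "top"; returns (picture, depth): 384x512x3 uint8, red, green, blue; 384x512 float32, m along the optical axis (not along the pixel's ray), 0 where there is no reading.
- r.camera_model(name): a dict with "fovy" (degrees; the focal length in pixels is half the picture's height over the tangent of half this angle, whatever the lens; pixels are square), "cx", "cy" (the principal point, pixels), "cam_to_world" (4x4, takes a point from camera to world coordinates). Camera axes: x right, y down, z forward; pixel columns grow to the right and rows downward; lengths in m; the calibration is good to about 2 mm. A picture is of the moment at which its call begins. camera_model takes no time and is no camera call.
- r.finish_job(): hands the job in, once; it reports no verdict.
Trained networks look in the newest picture that a camera, given by its name, has taken for a name from the list of things; names that differ only in an ending like _2 or _b are one class to them, and where a whole thing is asked for, a point or a joint stands for the part that bears it (a point fixed in the world has none). Each returns a list of dicts, best first, with "confidence" (0 to 1); they miss things now and then, are a little off and sometimes report something else, mostly with a low value. They report only what shows in the picture. A call takes as long as a camera call.
- r.recognise(camera, label): "location" ([column, row] as shares, 0 to 1, of the picture: columns of its width, rows of its height, amid what is visible of it).
The state is a dict: "time": time; "qpos": joint angles; "dq": joint speeds; "joint_torque": joint torques, N m; "position": TCP position; "tool_rot": TCP orientation; "ft_force": force on the tool from outside, world axes, zero at the start; "wrist_torque": the same for the moment, N m; "finger_gap": finger opening in m.
Only numpy, scipy, OpenCV 4.12 (cv2) and the standard library are available. Lean on these libraries where they do the work, as an engineer would, in place of code of your own. Each camera call takes 0.05 s, during which the arm holds its last target. There are 200 camera calls.

## Working session

There is one attempt and no reset: what is moved stays moved. The work goes in short steps, Python scripts to look and compute and a tool call to move; the robot and the scene stay as the last step left them, time stands still between calls to the robot, and variables do not carry over. Pictures are saved under pics/ and viewed, about 8 in all and at most 12, crops included, and the job is handed in when it is done.

Besides the shell and the picture viewer there is one more tool, called after "Request:" as a command line: name --argument value ..., lists and objects as JSON in quotes. move_arm: Moves the arm, as the interface text tells. Its arguments: {"type":"object","properties":{"motion":{"type":"array"},"grip_force":{"type":"number"}},"required":["motion"]}

```bash
mkdir -p pics; cat > h.py <<'E'
from cell import r
import numpy as np, cv2
def pc(cam):
    im,d=r.get_image(cam); m=r.camera_model(cam)
    f=im.shape[0]/2/np.tan(np.radians(m['fovy'])/2)
    v,u=np.mgrid[:im.shape[0],:im.shape[1]]
    P=np.stack([(u-m['cx'])/f*d,(v-m['cy'])/f*d,d],-1)
    T=np.array(m['cam_to_world']); W=P@T[:3,:3].T+T[:3,3]
    W[d==0]=np.nan
    return im,d,W
E
python3 - <<'E'
from h import *
for c in ['top','scene']:
    im,d,W=pc(c); np.save(f'pics/{c}0.npy',W); cv2.imwrite(f'pics/{c}_raw.png',im[...,::-1])
    cv2.imwrite(f'pics/{c}0.png',cv2.resize(im[...,::-1],(768,576)))
    for n in ['low','low_lip','low_flap','low_hinge','tall','tall_keeper','tall_hatch','jar_mid','cup_mid','tape_mid']:
        for q in r.recognise(c,n)[:2]:
            x,y=q['location']; u,v=int(x*512),int(y*384)
            print(c,n,round(q['confidence'],2),(u,v),W[v,u].round(3))
print(r.get_state())
E
```

```text
top low 0.75 (187, 231) [0.487 0.193 0.166]
top low 0.56 (183, 194) [0.581 0.219 0.11 ]
top low_lip 0.71 (189, 192) [0.587 0.202 0.113]
top low_lip 0.31 (216, 121) [0.803 0.152 0.004]
top low_flap 0.43 (188, 194) [0.582 0.205 0.112]
top low_flap 0.42 (187, 231) [0.487 0.193 0.166]
top low_hinge 0.91 (186, 195) [0.579 0.211 0.111]
top low_hinge 0.31 (360, 243) [ 0.473 -0.22   0.227]
top tall 0.58 (357, 202) [ 0.568 -0.224  0.172]
top tall_keeper 0.75 (362, 243) [nan nan nan]
top tall_keeper 0.49 (268, 256) [ 0.424 -0.009  0.111]
top tall_hatch 0.75 (373, 205) [ 0.561 -0.263  0.172]
top jar_mid 0.68 (268, 255) [ 0.427 -0.009  0.112]
top cup_mid 0.62 (217, 122) [0.798 0.148 0.01 ]
top tape_mid 0.77 (306, 116) [ 0.822 -0.112 -0.   ]
scene low 0.82 (346, 228) [0.627 0.227 0.113]
scene low_lip 0.66 (338, 211) [0.578 0.199 0.111]
scene low_flap 0.61 (350, 175) [0.489 0.205 0.151]
scene low_hinge 0.88 (346, 229) [0.625 0.227 0.108]
scene tall 0.82 (174, 175) [ 0.614 -0.201  0.138]
scene tall 0.34 (335, 210) [0.577 0.192 0.111]
scene tall_keeper 0.79 (183, 115) [ 0.473 -0.235  0.215]
scene ta
[... 218 characters left out ...]
0.89 (184, 263) [ 0.761 -0.12   0.004]
{'time': 1.1, 'qpos': array([-6.74318530e+01,  1.51197141e+01,  9.19037762e+01,  1.13178217e-03,
        7.29775985e+01, -2.11661970e+00]), 'dq': array([-0.01381561,  0.04632888,  0.05113905,  0.02745336,  0.11298238,
       -0.05562703]), 'joint_torque': array([ 6.88174769e-04, -5.15084696e+01, -3.67732716e+01, -1.21353636e-05,
        9.12415344e-04,  8.01943003e-06]), 'position': array([ 0.28186961, -0.61331202,  0.21037457]), 'tool_rot': array([-1.79998878e+02,  1.04811331e-03, -6.53155647e+01]), 'ft_force': array([0.12799221, 0.11838936, 0.11765306]), 'wrist_torque': array([-0.07052687,  0.02060958, -0.00847292]), 'finger_gap': 0.08523872774700438}
```

View pics/top0.png

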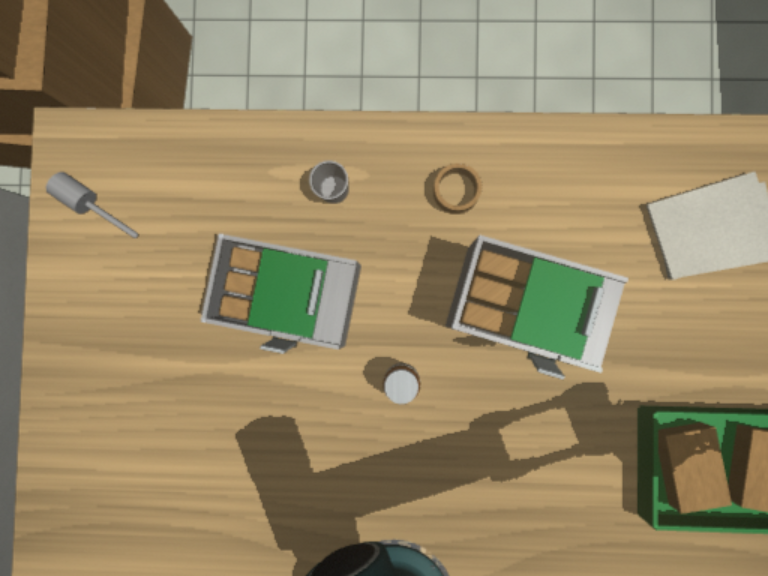

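View pics/scene0.png

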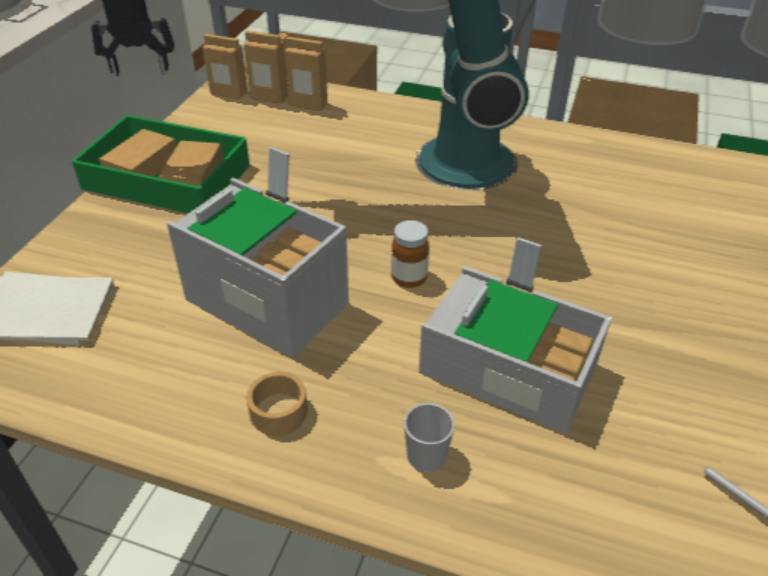

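```bash
python3 - <<'E'
import numpy as np, cv2
out={}
for c in ['top','scene']:
    W=np.load(f'pics/{c}0.npy'); im=cv2.imread(f'pics/{c}_raw.png')
    hsv=cv2.cvtColor(im,cv2.COLOR_BGR2HSV)
    reg=(W[...,0]>.44)&(W[...,0]<.75)&(W[...,1]>.03)&(W[...,1]<.42)
    m=reg&(W[...,2]>.085)&(W[...,2]<.125)
    P=W[m][:,:2].astype(np.float32)
    P=P[(P[:,0]>.49)]
    (cx,cy),(w,h),a=cv2.minAreaRect(P); print(c,'rect',cx,cy,w,h,a, np.median(W[m][:,2]))
    g=reg&(hsv[...,0]>50)&(hsv[...,0]<75)&(hsv[...,1]>120)
    print(' green',cv2.minAreaRect(W[g][:,:2].astype(np.float32)),np.median(W[g][:,2]))
    f=W[reg&(W[...,2]>.14)]; print(' flap>.14 n',len(f),f.min(0),f.max(0),f.mean(0))
    l=W[reg&(W[...,2]>.122)&(W[...,2]<.137)&(W[...,0]>.52)]; print(' lip n',len(l)); 
    if len(l)>4: print(cv2.minAreaRect(l[:,:2].astype(np.float32)),l.mean(0))
E
```

```text
top rect 0.5796406269073486 0.21425971388816833 0.25218328833580017 0.16544312238693237 79.88648223876953 0.10842976862595433
 green ((0.5792931318283081, 0.19787181913852692), (0.11581677198410034, 0.1375819742679596), 79.93684387207031) 0.10955101510242232
 flap>.14 n 107 [0.47890149 0.1817679  0.14037276] [0.49364272 0.22064477 0.1927273 ] [0.48699919 0.19995961 0.17322011]
 lip n 130
((0.580154299736023, 0.14490976929664612), (0.010643231682479382, 0.07917355746030807), 80.34966278076172) [0.5795796  0.14427643 0.13074652]
scene rect 0.580162525177002 0.21402336657047272 0.2512618899345398 0.17222487926483154 80.360595703125 0.10970928852879136
 green ((0.5788687467575073, 0.19919976592063904), (0.11577942222356796, 0.145130455493927), 80.20841217041016) 0.11106425241863582
 flap>.14 n 329 [0.4766616  0.18196706 0.14006036] [0.49869038 0.22229261 0.19306276] [0.48919183 0.20237333 0.16741628]
 lip n 138
((0.5813600420951843, 0.14585080742835999), (0.010573257692158222, 0.08126824349164963), 79.89080047607422) [0.5850988  0.14617359 0.13113991]
```

Request:
move_arm --motion '[[[0,0,-0.03],[0,0,-0.12],1],[[0,0,-0.06],[0,0,-0.24],1],[[0,0,-0.09],[0,0,-0.36],1],[[0,0,-0.12],[0,0,-0.48],1],[[0,0,-0.14],[0,0,-0.6],1],[[0,0,-0.15],[0,0,-0.72],1],[[0,0,-0.15],[0,0,-0.84],1],[[0,0,-0.15],[0,0,-0.965],1]]'

```text
time: 1.77
position: [0.2821, -0.6139, 0.3624]
tool_rot: [179.8, -0.1, -9.7]
ft_force: [-0.3, 0.0, -0.1]
finger_gap: -0.0002
```

Request:
move_arm --motion '[[[0.008,-0.038,0],[0,0,0],1],[[0.016,-0.076,0],[0,0,0],1],[[0.024,-0.114,0],[0,0,0],1],[[0.032,-0.152,0],[0,0,0],1],[[0.04,-0.19,0],[0,0,0],1],[[0.048,-0.228,0],[0,0,0],1],[[0.056,-0.266,0],[0,0,0],1],[[0.064,-0.304,0],[0,0,0],1]]'

```text
time: 2.43
position: [0.3981, -0.3233, 0.3606]
tool_rot: [180.0, -0.0, -10.1]
ft_force: [0.8, -0.3, -0.5]
finger_gap: 0.0001
```

Request:
move_arm --motion '[[[0.008,-0.038,0],[0,0,0],1],[[0.016,-0.076,0],[0,0,0],1],[[0.024,-0.114,0],[0,0,0],1],[[0.032,-0.152,0],[0,0,0],1],[[0.04,-0.19,0],[0,0,0],1],[[0.048,-0.228,0],[0,0,0],1],[[0.056,-0.266,0],[0,0,0],1],[[0.064,-0.304,0],[0,0,0],1]]'

```text
time: 3.1
position: [0.5141, -0.035, 0.3608]
tool_rot: [180.0, -0.1, -10.0]
ft_force: [0.9, -0.1, 0.6]
finger_gap: 0.0006
```

Request:
move_arm --motion '[[[0.008,-0.037,0],[0,0,0],1],[[0.016,-0.074,0],[0,0,0],1],[[0.024,-0.111,0],[0,0,0],1],[[0.031,-0.147,0],[0,0,0],1],[[0.031,-0.147,0],[0,0,0],1],[[0.031,-0.147,0],[0,0,0],1]]'

```text
time: 3.6
position: [0.57, 0.1043, 0.3598]
tool_rot: [180.0, 0.1, -9.8]
ft_force: [-0.3, 0.2, -0.5]
finger_gap: -0.0004
```

Request:
move_arm --motion '[[[0,0,0.035],[0,0,0],1],[[0,0,0.07],[0,0,0],1],[[0,0,0.105],[0,0,0],1],[[0,0,0.14],[0,0,0],1],[[0,0,0.17],[0,0,0],1],[[0,0,0.2],[0,0,0],1],[[0,0,0.22],[0,0,0],1],[[0,0,0.22],[0,0,0],1]]'

```text
time: 4.27
position: [0.5653, 0.1003, 0.1349]
tool_rot: [179.8, 0.5, -10.1]
ft_force: [-0.4, -0.4, -1.9]
finger_gap: -0.0002
```

Request:
move_arm --motion '[[[0,0,0.01],[0,0,0],1],[[0,0,0.02],[0,0,0],1],[[0,0,0.02],[0,0,0],1],[[0,0,0.02],[0,0,0],1]]'

```text
time: 4.6
position: [0.5703, 0.1022, 0.1211]
tool_rot: [-180.0, -0.0, -10.0]
ft_force: [0.4, -0.2, 0.2]
finger_gap: 0.0
```

```bash
python3 - <<'E'
from h import *
im,d,W=pc('scene'); cv2.imwrite('pics/s1.png',cv2.resize(im[120:330,230:450,::-1],None,fx=2.7,fy=2.7))
s=r.get_state();print(s['position'],s['ft_force'])
E
```

```text
[0.57067257 0.10244057 0.1215158 ] [-0.64814917  0.15768579 -0.16157688]
```

View pics/s1.png

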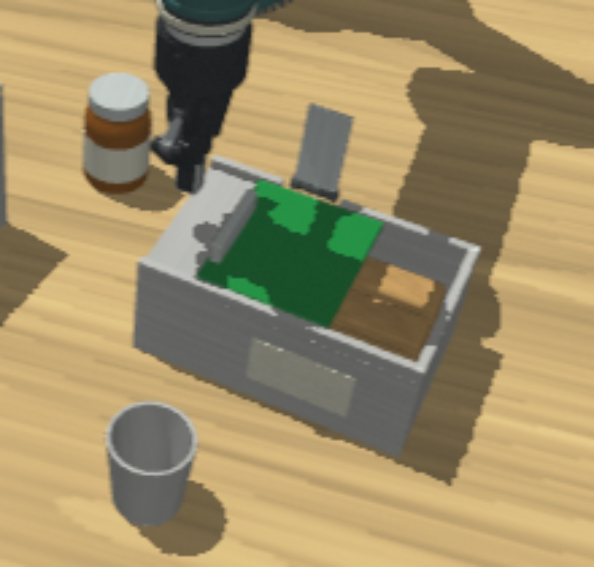

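Request:
move_arm --motion '[[[0,-0.012,0],[0,0,0],1],[[0,-0.024,0],[0,0,0],1],[[0,-0.035,0],[0,0,0],1],[[0,-0.046,0],[0,0,0],1],[[0,-0.057,0],[0,0,0],1],[[0,-0.068,0],[0,0,0],1],[[0,-0.079,0],[0,0,0],1],[[0,-0.088,0],[0,0,0],1]]'

```text
time: 5.32
position: [0.5853, 0.1907, 0.1203]
tool_rot: [-180.0, 0.0, -10.0]
ft_force: [1.0, -0.0, 0.3]
finger_gap: 0.0003
```

Request:
move_arm --motion '[[[0,-0.004,0],[0,0,0],1],[[0,-0.008,0],[0,0,0],1],[[0,-0.011,0],[0,0,0],1],[[0,-0.013,0],[0,0,0],1],[[0,-0.013,0],[0,0,0],1]]'

```text
time: 5.73
position: [0.5875, 0.202, 0.1204]
tool_rot: [-180.0, 0.0, -10.0]
ft_force: [-0.5, -0.7, 0.4]
finger_gap: 0.0
```

Request:
move_arm --motion '[[[0,-0.002,0],[0,0,0],1],[[0,-0.004,0],[0,0,0],1],[[0,-0.004,0],[0,0,0],1]]'

```text
time: 5.98
position: [0.5883, 0.2059, 0.1205]
tool_rot: [-180.0, -0.0, -10.0]
ft_force: [0.1, -0.1, -0.5]
finger_gap: -0.0001
```

```bash
python3 - <<'E'
from h import *
im,d,W=pc('scene'); cv2.imwrite('pics/s2.png',cv2.resize(im[120:330,230:450,::-1],None,fx=2.7,fy=2.7))
s=r.get_state();print(s['position'],s['ft_force'])
E
```

```text
[0.58825307 0.20579996 0.12046382] [0.33023374 0.35731291 0.52666499]
```

View pics/s2.png

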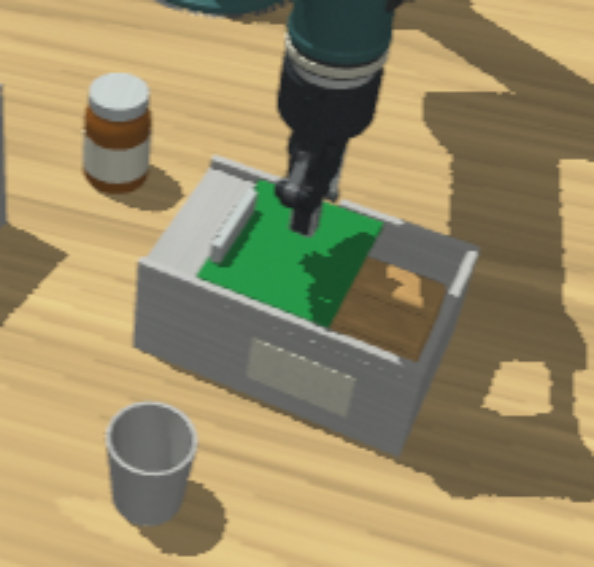

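```bash
python3 - <<'E'
from h import *
for c in ['scene','top']:
    im,d,W=pc(c)
    R=np.array([[.985,-.174],[.174,.985]])
    B=W.copy(); B[...,:2]=(W[...,:2]-[.58,.214])@R.T
    dark=im.max(-1)<110
    m=(abs(B[...,0]-.01)<.07)&(abs(B[...,1])<.07)&(B[...,2]>.113)&(B[...,2]<.3)&(im[...,1].astype(int)-im[...,0]<25)
    p=B[m]; p=p[np.argsort(p[:,2])]
    print(c,len(p)); print(p[:40:3].round(4)); 
    l=(B[...,2]>.122)&(B[...,2]<.137)&(abs(B[...,0]-.01)<.05)&(B[...,1]<-.04)&(B[...,1]>-.1); print('lip',B[l].mean(0),l.sum())
E
```

```text
scene 1148
[[ 0.0793  0.0662  0.1131]
 [ 0.0508 -0.0665  0.1138]
 [ 0.0796 -0.0151  0.1146]
 [ 0.0316 -0.0626  0.1153]
 [ 0.0251 -0.063   0.1159]
 [ 0.0525 -0.0635  0.1168]
 [-0.0195 -0.0619  0.1179]
 [ 0.0531 -0.0684  0.1182]
 [ 0.0432 -0.0628  0.1188]
 [ 0.0373 -0.063   0.12  ]
 [ 0.0077 -0.0634  0.1204]
 [-0.0071 -0.0622  0.1215]
 [ 0.0521 -0.0642  0.1227]
 [-0.0171 -0.0615  0.1234]]
lip [ 0.01785496 -0.0659612   0.13097703] 145
top 287
[[-0.014  -0.0582  0.113 ]
 [ 0.0218 -0.0665  0.1261]
 [ 0.0188 -0.0648  0.1281]
 [ 0.0325 -0.0675  0.1289]
 [-0.0133 -0.0636  0.1292]
 [-0.0051 -0.0646  0.1297]
 [ 0.0116 -0.0692  0.1299]
 [ 0.0513 -0.0691  0.1299]
 [-0.0046 -0.0673  0.1302]
 [ 0.006  -0.0678  0.1303]
 [ 0.0213 -0.0647  0.1304]
 [ 0.035  -0.0672  0.1306]
 [ 0.0431 -0.0683  0.1308]
 [ 0.0355 -0.0698  0.1309]]
lip [ 0.01208321 -0.06880778  0.13052964] 131
```

```bash
python3 - <<'E'
from h import *
R=np.array([[.985,-.174],[.174,.985]])
im,d,W=pc('scene')
B=W.copy(); B[...,:2]=(W[...,:2]-[.58,.214])@R.T
for v in range(160,212,3):
    row=[(u,*B[v,u].round(3)) for u in range(330,362) if B[v,u,2]>.118 and abs(B[v,u,0]-.01)<.06 and abs(B[v,u,1])<.06]
    if row: print(v,len(row),row[0],row[len(row)//2],row[-1])
E
```

```text
160 30 (332, np.float64(0.03), np.float64(-0.039), np.float64(0.275)) (347, np.float64(0.048), np.float64(-0.003), np.float64(0.302)) (361, np.float64(0.033), np.float64(0.021), np.float64(0.301))
163 29 (333, np.float64(0.035), np.float64(-0.034), np.float64(0.273)) (347, np.float64(0.047), np.float64(-0.002), np.float64(0.294)) (361, np.float64(0.033), np.float64(0.022), np.float64(0.294))
166 26 (336, np.float64(0.042), np.float64(-0.025), np.float64(0.274)) (349, np.float64(0.045), np.float64(0.002), np.float64(0.286)) (361, np.float64(0.029), np.float64(0.023), np.float64(0.283))
169 25 (337, np.float64(0.023), np.float64(-0.027), np.float64(0.251)) (349, np.float64(0.046), np.float64(0.004), np.float64(0.28)) (361, np.float64(0.027), np.float64(0.024), np.float64(0.274))
172 23 (336, np.float64(0.03), np.float64(-0.026), np.float64(0.247)) (347, np.float64(0.046), np.float64(0.001), np.float64(0.271)) (358, np.float64(-0.004), np.float64(0.012), np.float64(0.238))
175 21 (336, np.float64(0.027), np.float64(-0.026), np.float64(0.237)) (346, np.float64(0.047), np.float64(0.0), np
[... 1349 characters left out ...]
0.06), np.float64(0.003), np.float64(0.217)) (348, np.float64(0.007), np.float64(0.003), np.float64(0.173))
199 10 (337, np.float64(0.016), np.float64(-0.018), np.float64(0.161)) (342, np.float64(0.018), np.float64(-0.006), np.float64(0.169)) (347, np.float64(0.011), np.float64(0.003), np.float64(0.167))
202 11 (337, np.float64(0.022), np.float64(-0.015), np.float64(0.158)) (342, np.float64(0.022), np.float64(-0.004), np.float64(0.163)) (347, np.float64(0.004), np.float64(0.002), np.float64(0.151))
205 9 (337, np.float64(0.014), np.float64(-0.016), np.float64(0.141)) (341, np.float64(0.024), np.float64(-0.005), np.float64(0.155)) (345, np.float64(0.015), np.float64(0.002), np.float64(0.151))
```

Request:
move_arm --motion '[[[0,0,-0.02],[0,0,0],1],[[0,0.02,-0.02],[0,0,0],1],[[0,0.04,-0.02],[0,0,0],1],[[0,0.06,-0.02],[0,0,0],1],[[0,0.08,-0.02],[0,0,0],1],[[0,0.1,-0.02],[0,0,0],1],[[0,0.105,-0.01],[0,0,0],1],[[0,0.105,0],[0,0,0],1]]'

```text
time: 6.85
position: [0.5704, 0.1013, 0.1206]
tool_rot: [-180.0, -0.1, -10.1]
ft_force: [0.3, 1.3, -0.4]
finger_gap: -0.0001
```

Request:
move_arm --motion '[[[0,0,0.006],[0,0,0],1],[[0,0,0.012],[0,0,0],1],[[0,0,0.012],[0,0,0],1],[[0,0,0.012],[0,0,0],1]]'

```text
time: 7.18
position: [0.5694, 0.1032, 0.1074]
tool_rot: [180.0, 0.1, -10.0]
ft_force: [0.4, -0.7, -0.1]
finger_gap: -0.0001
```

Request:
move_arm --motion '[[[0,0,0.004],[0,0,0],1],[[0,0,0.008],[0,0,0],1],[[0,0,0.008],[0,0,0],1]]'

```text
time: 7.43
position: [0.5695, 0.1027, 0.0996]
tool_rot: [180.0, 0.1, -10.0]
ft_force: [-0.7, 0.2, -0.7]
finger_gap: 0.0001
```

```bash
python3 - <<'E'
from h import *
R=np.array([[.985,-.174],[.174,.985]])
im,d,W=pc('scene')
cv2.imwrite('pics/s3.png',cv2.resize(im[150:260,250:400,::-1],None,fx=4,fy=4))
B=W.copy(); B[...,:2]=(W[...,:2]-[.58,.214])@R.T
p=B[(B[...,2]>.104)&(B[...,2]<.2)&(abs(B[...,0]-.01)<.03)&(abs(B[...,1]+.11)<.025)]
p=p[np.argsort(p[:,2])]; print(len(p)); print(p[:40:3].round(3))
s=r.get_state();print(s['position'],s['ft_force'])
E
```

```text
215
[[ 0.026 -0.102  0.104]
 [ 0.007 -0.109  0.105]
 [ 0.026 -0.09   0.107]
 [ 0.015 -0.12   0.123]
 [ 0.001 -0.103  0.125]
 [ 0.015 -0.107  0.129]
 [ 0.02  -0.107  0.13 ]
 [ 0.015 -0.104  0.13 ]
 [ 0.021 -0.112  0.131]
 [ 0.019 -0.113  0.133]
 [ 0.017 -0.114  0.134]
 [ 0.015 -0.123  0.134]
 [ 0.022 -0.12   0.135]
 [ 0.005 -0.102  0.136]]
[0.56955981 0.10264769 0.09992163] [-0.67751999  0.51507276 -0.26533631]
```

View pics/s3.png

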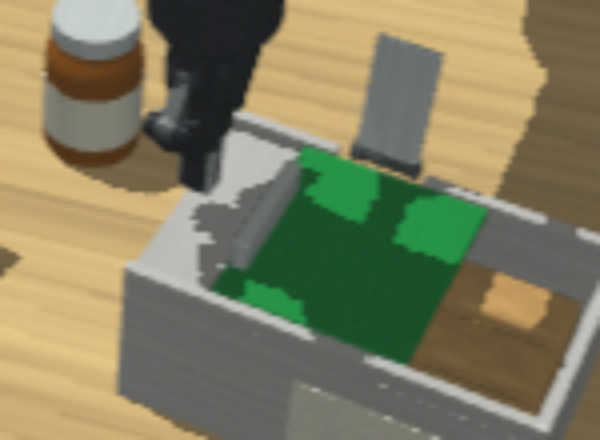

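Request:
move_arm --motion '[[[0,0,0.003],[0,0,0],1],[[0,-0.012,0.003],[0,0,0],1],[[0,-0.023,0.003],[0,0,0],1],[[0,-0.032,0.003],[0,0,0],1],[[0,-0.04,0.003],[0,0,0],1],[[0,-0.048,0.003],[0,0,0],1],[[0,-0.048,0.003],[0,0,0],1]]'

```text
time: 8.07
position: [0.5787, 0.1517, 0.0975]
tool_rot: [-179.9, -0.0, -9.9]
ft_force: [-0.3, -0.9, -0.2]
finger_gap: 0.0003
```

```bash
python3 - <<'E'
from h import *
im,d,W=pc('scene')
cv2.imwrite('pics/s4.png',cv2.resize(im[150:260,250:400,::-1],None,fx=4,fy=4))
s=r.get_state();print(s['position'],s['ft_force'])
E
```

```text
[0.57843724 0.15109347 0.09745518] [-0.17200732 -0.31423943  0.44441264]
```

View pics/s4.png

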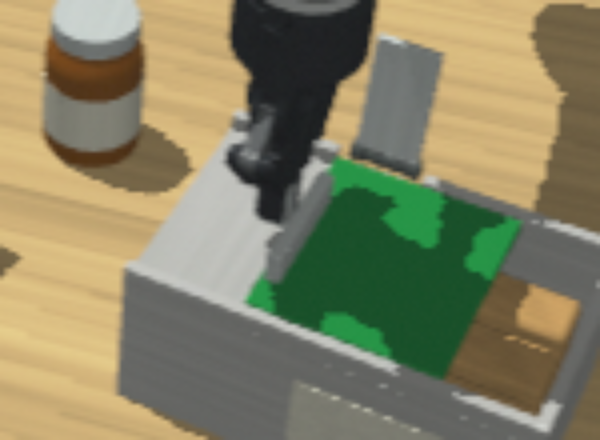

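The hatch now moves with the fingers: lip at about (300,225) in the crop, fingertip just behind it. I'll keep pushing.

Request:
move_arm --motion '[[[0,-0.008,0],[0,0,0],1],[[0,-0.016,0],[0,0,0],1],[[0,-0.024,0],[0,0,0],1],[[0,-0.032,0],[0,0,0],1],[[0,-0.039,0],[0,0,0],1],[[0,-0.045,0],[0,0,0],1],[[0,-0.049,0],[0,0,0],1],[[0,-0.049,0],[0,0,0],1]]'

```text
time: 8.78
position: [0.5871, 0.1993, 0.0974]
tool_rot: [-179.9, -0.0, -10.0]
ft_force: [-0.5, 0.3, 0.7]
finger_gap: 0.0001
```

Request:
move_arm --motion '[[[0,-0.002,0],[0,0,0],1],[[0,-0.004,0],[0,0,0],1],[[0,-0.004,0],[0,0,0],1]]'

```text
time: 9.03
position: [0.5876, 0.2021, 0.0974]
tool_rot: [-180.0, -0.0, -10.0]
ft_force: [1.0, 0.3, -0.0]
finger_gap: 0.0002
```

Request:
move_arm --motion '[[[0,-0.002,0],[0,0,0],1],[[0,-0.003,0],[0,0,0],1],[[0,-0.003,0],[0,0,0],1]]'

```text
time: 9.28
position: [0.5878, 0.2032, 0.0975]
tool_rot: [179.8, 0.0, -10.0]
ft_force: [-0.5, -6.1, 2.0]
finger_gap: -0.0001
```

```bash
python3 - <<'E'
from h import *
R=np.array([[.985,-.174],[.174,.985]])
for c in ['top','scene']:
    im,d,W=pc(c); B=W.copy(); B[...,:2]=(W[...,:2]-[.58,.214])@R.T
    hsv=cv2.cvtColor(im,cv2.COLOR_RGB2HSV)
    g=(abs(B[...,0])<.1)&(abs(B[...,1])<.14)&(hsv[...,0]>50)&(hsv[...,0]<75)&(hsv[...,1]>120)
    print(c,'green y',np.percentile(B[g][:,1],[1,50,99]),g.sum())
s=r.get_state();print(s['position'],s['ft_force'])
E
```

```text
top green y [-0.01922911  0.06162539  0.11067813] 280
scene green y [0.00406407 0.06316482 0.11459439] 2128
[0.58781156 0.20322755 0.09743385] [-0.49646749 -5.75923131  1.94091932]
```

Request:
move_arm --motion '[[[0,-0.002,0],[0,0,0],1],[[0,-0.002,0],[0,0,0],1],[[0,-0.002,0],[0,0,0],1],[[0,-0.002,0],[0,0,0],1]]'

```text
time: 9.72
position: [0.5878, 0.2032, 0.0975]
tool_rot: [179.7, 0.0, -10.0]
ft_force: [-2.0, -11.2, 3.9]
finger_gap: 0.0
```

Request:
move_arm --motion '[[[0,0.005,0],[0,0,0],1],[[0,0.01,0],[0,0,0],1],[[0,0.01,-0.03],[0,0,0],1],[[0,0.01,-0.07],[0,0,0],1],[[0,0.01,-0.11],[0,0,0],1],[[0,0.01,-0.15],[0,0,0],1],[[0,0.01,-0.17],[0,0,0],1],[[0,0.01,-0.17],[0,0,0],1]]'

```text
time: 10.38
position: [0.5903, 0.1984, 0.2757]
tool_rot: [-179.6, -0.7, -10.0]
ft_force: [0.9, 0.2, 0.6]
finger_gap: 0.0
```

Request:
move_arm --motion '[[[-0.03,0.004,0],[0,0,0],1],[[-0.06,0.008,0],[0,0,0],1],[[-0.09,0.012,0],[0,0,0],1],[[-0.12,0.014,0],[0,0,0],1],[[-0.15,0.014,0],[0,0,0],1],[[-0.15,0.014,0],[0,0,0],1],[[-0.15,0.014,0],[0,0,0],1]]'

```text
time: 10.97
position: [0.4351, 0.2096, 0.2667]
tool_rot: [-180.0, 0.0, -9.9]
ft_force: [0.4, -0.4, -0.4]
finger_gap: -0.0002
```

```bash
python3 - <<'E'
from h import *
R=np.array([[.985,-.174],[.174,.985]])
im,d,W=pc('scene')
B=W.copy(); B[...,:2]=(W[...,:2]-[.58,.214])@R.T
f=B[(B[...,2]>.12)&(B[...,2]<.2)&(abs(B[...,0]+.08)<.04)&(abs(B[...,1]+.028)<.03)]
for z in (.13,.15,.17,.185):
    q=f[abs(f[:,2]-z)<.006]; print(z,q.mean(0).round(4),q[:,1].min().round(3),q[:,1].max().round(3))
g=B[(im[...,1]>im[...,0]+60.)&(abs(B[...,0])<.1)&(abs(B[...,1])<.14)]; print(np.percentile(g[:,1],[1,99]))
p=(r.get_state()['position']); print(p,R@(p[:2]-[.58,.214]))
E
```

```text
0.13 [-0.0837 -0.0264  0.1301] -0.047 -0.008
0.15 [-0.0856 -0.027   0.1501] -0.048 -0.008
0.17 [-0.0879 -0.0279  0.1699] -0.047 -0.008
0.185 [-0.0895 -0.028   0.1855] -0.048 -0.008
[0.00386683 0.11445449]
[0.43616078 0.20955349 0.26694703] [-0.14090794 -0.02940784]
```

Request:
move_arm --motion '[[[0,0,0.03],[0,0,0],1],[[0,0,0.06],[0,0,0],1],[[0,0,0.09],[0,0,0],1],[[0,0,0.115],[0,0,0],1],[[0,0,0.127],[0,0,0],1],[[0,0,0.127],[0,0,0],1],[[0,0,0.127],[0,0,0],1]]'

```text
time: 11.6
position: [0.4369, 0.2092, 0.1401]
tool_rot: [180.0, 0.1, -10.1]
ft_force: [0.7, 0.7, 0.7]
finger_gap: 0.0001
```

```bash
python3 - <<'E'
from h import *
im,d,W=pc('scene')
cv2.imwrite('pics/s5.png',cv2.resize(im[100:260,250:450,::-1],None,fx=3.5,fy=3.5))
s=r.get_state();print(s['position'],s['ft_force'])
E
```

```text
[0.43785502 0.20964639 0.14143754] [0.02025609 0.4431009  0.8528028 ]
```

View pics/s5.png

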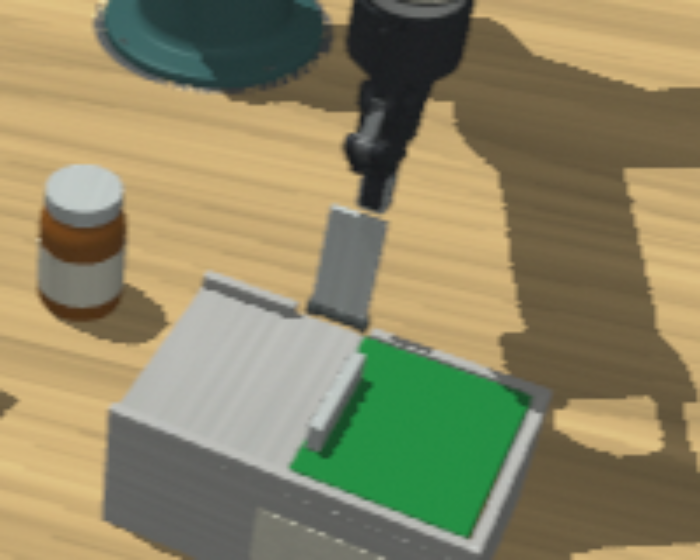

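Request:
move_arm --motion '[[[0.015,0,0],[0,0,0],1],[[0.03,0,0],[0,0,0],1],[[0.042,0,0],[0,0,0],1],[[0.052,0,0],[0,0,0],1],[[0.06,0,0.001],[0,0,0],1],[[0.066,0,0.003],[0,0,0],1],[[0.073,0,0.007],[0,0,0],1],[[0.079,0,0.012],[0,0,0],1]]'

```text
time: 12.32
position: [0.5153, 0.1954, 0.1284]
tool_rot: [-180.0, -0.1, -10.0]
ft_force: [-0.5, 0.8, 2.4]
finger_gap: 0.0
```

```bash
python3 - <<'E'
from h import *
im,d,W=pc('scene')
cv2.imwrite('pics/s6.png',cv2.resize(im[130:250,270:420,::-1],None,fx=4,fy=4))
s=r.get_state();print(s['position'],s['ft_force'])
E
```

```text
[0.51544258 0.19502318 0.12705823] [1.47873971 0.75483073 0.88463282]
```

View pics/s6.png

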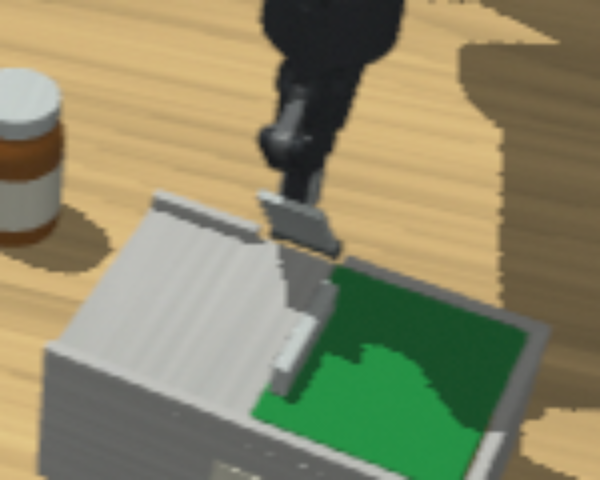

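The flap (crop ~(300,225)) is tilting inward with the finger behind it, and the hatch is still shut. I'll continue along the arc.

Request:
move_arm --motion '[[[0.006,0,0.005],[0,0,0],1],[[0.01,0,0.011],[0,0,0],1],[[0.014,0,0.018],[0,0,0],1],[[0.016,0,0.025],[0,0,0],1],[[0.018,0,0.032],[0,0,0],1],[[0.019,0,0.038],[0,0,0],1],[[0.019,0,0.038],[0,0,0],1]]'

```text
time: 12.95
position: [0.5319, 0.1919, 0.0884]
tool_rot: [179.9, 0.1, -10.0]
ft_force: [-0.6, -0.8, -0.8]
finger_gap: -0.0002
```

Request:
move_arm --motion '[[[0,0,0.002],[0,0,0],1],[[0,0,0.003],[0,0,0],1],[[0,0,0.003],[0,0,0],1]]'

```text
time: 13.2
position: [0.5324, 0.1922, 0.0873]
tool_rot: [180.0, 0.0, -10.0]
ft_force: [-0.7, 0.3, 0.3]
finger_gap: 0.0003
```

Request:
move_arm --motion '[[[0,0,0.002],[0,0,0],1],[[0,0,0.003],[0,0,0],1],[[0,0,0.003],[0,0,0],1]]'

```text
time: 13.45
position: [0.5328, 0.1924, 0.0869]
tool_rot: [180.0, 0.0, -10.0]
ft_force: [-7.4, -1.9, 15.1]
finger_gap: 0.0003
```

```bash
python3 - <<'E'
from h import *
R=np.array([[.985,-.174],[.174,.985]])
for c in ['scene']:
    im,d,W=pc(c); B=W.copy(); B[...,:2]=(W[...,:2]-[.58,.214])@R.T
    cv2.imwrite('pics/s7.png',cv2.resize(im[130:250,270:420,::-1],None,fx=4,fy=4))
    for x in (-.03,-.02,-.01,0.):
        q=B[(abs(B[...,0]-x)<.004)&(abs(B[...,1]+.028)<.015)&(B[...,2]<.2)]; print(x,len(q),np.percentile(q[:,2],[10,50,90]).round(4) if len(q) else '')
s=r.get_state();print(s['position'],s['ft_force'])
E
```

```text
-0.03 123 [0.1083 0.1346 0.185 ]
-0.02 47 [0.1075 0.1097 0.1888]
-0.01 45 [0.107  0.1094 0.1629]
0.0 81 [0.1008 0.1087 0.1898]
[0.53281311 0.19232675 0.08691179] [-6.31881512 -2.00036963 15.01307008]
```

View pics/s7.png

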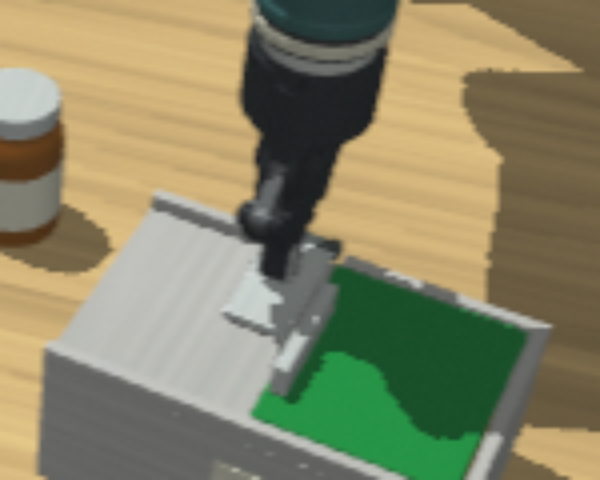

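The flap is flat: its top measures 0.108–0.110 and the finger presses on it with 15 N. I'll hold for 0.25 s, then retreat straight up.

Request:
move_arm --motion '[[[0,0,0],[0,0,0],1],[[0,0,0],[0,0,0],1],[[0,0,0],[0,0,0],1],[[0,0,-0.03],[0,0,0],1],[[0,0,-0.07],[0,0,0],1],[[0,0,-0.11],[0,0,0],1],[[0,0,-0.15],[0,0,0],1],[[0,0,-0.19],[0,0,0],1]]'

```text
time: 14.17
position: [0.5324, 0.1923, 0.2761]
tool_rot: [-180.0, -0.0, -10.0]
ft_force: [1.0, 0.1, 0.1]
finger_gap: 0.0001
```

Request:
move_arm --motion '[[[-0.04,0,0],[0,0,0],1],[[-0.08,0,0],[0,0,0],1],[[-0.08,0,0],[0,0,0],1],[[-0.08,0,0],[0,0,0],1]]'

```text
time: 14.5
position: [0.4525, 0.2065, 0.2745]
tool_rot: [-180.0, -0.0, -9.9]
ft_force: [1.1, 0.6, 0.6]
finger_gap: 0.0
```

```bash
python3 - <<'E'
from h import *
R=np.array([[.985,-.174],[.174,.985]])
im,d,W=pc('scene'); B=W.copy(); B[...,:2]=(W[...,:2]-[.58,.214])@R.T
cv2.imwrite('pics/s8.png',cv2.resize(im[...,::-1],(768,576)))
for x in (-.06,-.045,-.03,-.015,-.005):
    q=B[(abs(B[...,0]-x)<.004)&(abs(B[...,1]+.028)<.015)&(B[...,2]<.2)]; print(x,len(q),np.median(q[:,2]).round(4))
g=B[(im[...,1]>im[...,0]+60.)&(abs(B[...,0])<.1)&(abs(B[...,1])<.14)]; print('green',np.percentile(g[:,1],[1,99]))
W0=np.load('pics/scene0.npy'); m=(np.abs(np.nan_to_num(W-W0)).max(-1)>.02)
for n,(u,v) in dict(jar=(273,171),cup=(281,291),tape=(184,263),tallkeeper=(183,115),tallhatch=(162,147)).items(): print(n,(W[v-3:v+3,u]-W0[v-3:v+3,u]).mean(0).round(3))
print(r.get_state()['position'],r.get_state()['ft_force'])
E
```

```text
-0.06 29 0.1094
-0.045 28 0.1091
-0.03 33 0.1093
-0.015 30 0.1093
-0.005 34 0.109
green [0.00356352 0.11461229]
jar [-0.001 -0.    -0.001]
cup [-0. -0. -0.]
tape [-0.001 -0.001 -0.002]
tallkeeper [0.001 0.001 0.001]
tallhatch [-0.001 -0.    -0.001]
[0.45371544 0.20639419 0.27450571] [-0.33576659 -0.06827166  0.71061907]
```

View pics/s8.png

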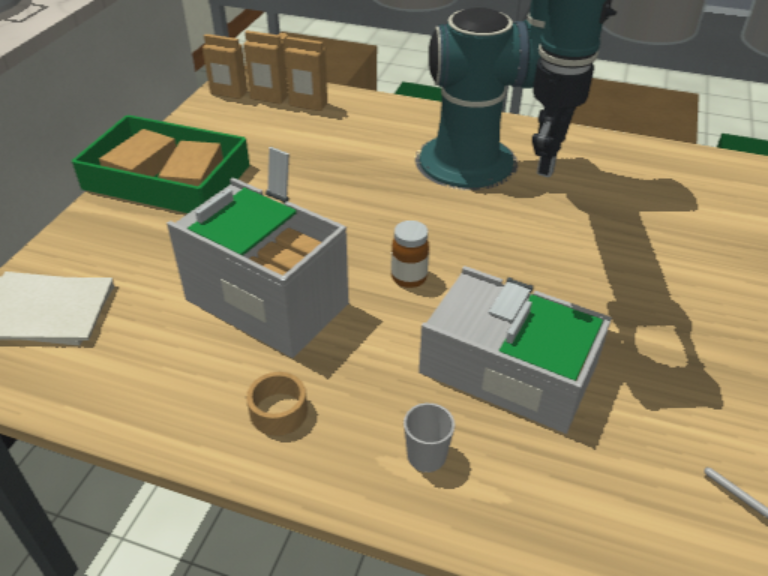

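The hatch is shut and the keeper lies flat behind it at about (512,300). The tall bin, jar, cup and tape look unchanged, and the arm is clear of everything.

```bash
python3 -c "
from cell import r
print(r.finish_job())"
```

```text
the job is handed in; nothing more can be done
None
```

I pushed the low bin's hatch shut with closed fingertips, then folded its keeper flat behind it, retreated clear and handed the job in at about 14.6 s. The hand-in gave no verdict.

- **Hatch:** it reached its stop at 11 N. Its leading edge measures +114.6 mm in the bin's y, where a fully shut hatch should be at about +115 mm.
- **Keeper:** it was pressed down with 15 N, and its top measures 109 mm all along, against the 108 mm expected when flat. The readings are level, so the angle is about 0.
- **Everything else:** the jar, cup, tape roll, and the tall bin's hatch and keeper all show 2 mm of change or less. The wrist force was about zero after the retreat.

**A check that disagreed:** the closed fingertips were about 20 mm higher than the reported TCP, as measured by depth and later by contact with the flap. Because of this, the first hatch push passed over the lip without touching it. I lowered the tool accordingly and pushed again.

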